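# Scan a small parcel at the packing bench

## Robot

A 6-joint arm with a two-finger parallel gripper is mounted at the origin on the work surface. World frame = base frame: x ahead of the robot, y to its left, z up, the work surface at z = 0. Lengths are in m, angles in degrees, forces in N, time in s.
With the tool pointing down it reaches from about 0.325 to 0.775 m from the base axis. Payload 5.5 kg.
Tool frame: the origin (TCP) lies on the centre line of the jaws, within the pads' length; the fingertips stand 14 mm ahead of it and the grasp point (between the pads) lies 5 mm behind it; z points along the fingers, y is the direction in which the jaws open and shut (so a half turn about z gives the same grasp; the last joint's range is limited). The gripper opens to 88 mm and grips with 3 to 60 N. Pads are 20 mm wide; open, the fingers measure 115 mm over their backs; the gripper's body (75 mm by 178 mm) begins 61 mm behind the grasp point.
Start: joints at [65.105, 5.22, 70.514, -0, 104.267, -3.249], TCP at [0.221, 0.558, 0.237] pointing down, gripper open.
Joint ranges: [-164.24, 164.24], [-49.07, 125.15], [9.68, 141.18], [-86.29, 266.29], [3.28, 154.24], [-151.56, 151.56]. Speed limits (degrees/s): [147.25, 147.25, 172.46, 180, 180, 180].

## Interface

Orientations are given as a 3x3 rotation matrix whose columns are the frame's x, y, z axes.
In Python, from station import observe, capture, close_job gives the robot as it stands.
- The arm moves only by the tool step_arm, never from a script. Its argument "commands" is a list of rows, each a list of 4 numbers: the shift along the tool's x, y, z in cm, then the turn about the tool's z in rad. In form: [[dx, dy, dz, yaw], ...]. A call has 1 to 12 rows; each row is the pose to reach, as a shift and turn from the pose measured when the call began, along the tool's axes at that moment; what a row does not reach only later rows make up. A row lasts 1/12 s, in which the tool goes at most 41.7 mm and 7.16 degrees, less where a joint would pass 70% of its speed; a pose out of reach is approached as far as the arm can. A call with a gripper value outside its range is refused whole. "gripper" is the finger opening in cm, from 0 to 8.78, set as the call begins (left out, the last holds). The fingers move at their own pace and stop on an object; "force" is the grip in N (left out, the last holds). Time passes only in rows, so rows that repeat a pose let the fingers close. It gives the time, the measured TCP pose, the force and the opening at its end, in the units of the state.
- observe(): the state, without advancing time (a new reading comes with each control period).
- capture(name): name is "side" or "top" or "wrist"; returns a dict with "pixels" (480x640x3 uint8, red, green, blue), "z_map" (480x640 float32, m along the optical axis (not along the pixel's ray), 0 where there is no reading), "K" (3x3 intrinsics, pixels), "pose" (4x4, takes a point from camera to world coordinates). Camera axes: x right, y up, looking along -z (the intrinsics and any distortion apply to the point x, -y, -z); pixel columns grow to the right and rows downward; lengths in m; the calibration is good to about 2 mm. A picture is of the moment at which its call begins.
- close_job(): hands the job in, once; it reports no verdict.
The state is a dict: "t": time; "joints": joint angles; "qd": joint speeds; "joint_efforts": joint torques, N m; "eef_pos": TCP position; "orientation": TCP orientation; "contact_force": force on the tool from outside, world axes, zero at the start; "wrist_torque": the same for the moment, N m; "grip_width": opening from 0.0 (shut) to 1.0 (fully open).
Only numpy, scipy, OpenCV 4.12 (cv2) and the standard library are available. Lean on these libraries where they do the work, as an engineer would, in place of code of your own. Each camera call takes 0.05 s, during which the arm holds its last target.

## Task

Set the small oblong carton (the one with barcode labels on its long sides) on the rubber mat of the scan station, centred, upright and with a long side squarely facing the scanner's window; set it down rather than drop it, and let go of it. Then squeeze the scanner's trigger all the way in against its grip, keep it in for about a second, and let it spring back out, leaving the carton in place on the mat.

Things in the scene. Friction and masses are not known exactly. Their poses are not given: they have to be found in the camera images.
- carton: Loose plain carton, 100 (x) x 60 (y) x 60 mm high, about 0.18 kg, white barcode labels on both long sides; origin: centre of its underside, z up. It stands in one of three places shared with two loose unlabelled cartons (a 75 mm cube; a flat one 120 x 85 x 28 mm). Pinch it from above across its 60 mm; either long side may face the scanner.
- scan_spot (a point): Centre of the top (11 mm above the table) of the black rubber mat, 110 (x) x 70 (y) mm, on the fixed grey base board, 8 mm thick. y: the way the scanner looks, from scanner to mat; x: level, from the scanner's grip to its head; z up. Lay the carton's x along this x, either way round. The window is 83 mm from here towards -y; the scanner tops out 84 mm above the table.
- squeeze_point (a point): Where to centre the jaws, pointing down, closing along y (axes as scan_spot); 50 mm above the table, amid the height of grip and trigger, 42 mm from the head. The scanner lies on its side, grip towards -x. Fixed grip: y -14 to +10 mm from here, 30 mm high. Trigger's outer face: y +31 mm at rest, +21 mm home, so it gets home before the other finger meets the grip. Open the jaws 75 to 85 mm.
- scan_trigger (a joint): Scanner's sprung trigger, rad: 0 at rest (splayed out), 0.28 home (parallel to the grip, 3 mm off it). Black lever 52 x 8 x 20 mm high on the +y side of the grey grip; upright hinge 36 mm towards +x from squeeze_point, where it travels 10 mm, taking 4 N to start, 11 N fully in; springs back. The white label gun on a board of its own at the left, without a mat, is not it.

How it is judged:
By the outcome, as a careful person would: the job done as asked, in the order asked, and still so for the second after the job is handed in, with the robot touching nothing.
It also fails if it takes over 48 s, if anything falls off the work surface, if the arm or the gripper's body presses on something with over 40 N, if the wrist force passes 120 N, or if a joint passes its speed limit or range.

## Working session

There is one attempt and no reset: what is moved stays moved. The work goes in short steps, Python scripts to look and compute and a tool call to move; the robot and the scene stay as the last step left them, time stands still between calls to the robot, and variables do not carry over. Pictures are saved under pics/ and viewed, and the job is handed in when it is done.

Besides the shell and the picture viewer there is one more tool, called after "Request:" as name(argument=value, ...) on one line, values as JSON. step_arm: Moves the arm, as the interface text tells. Its arguments: {"type":"object","properties":{"commands":{"type":"array","items":{"type":"array","items":{"type":"number"}}},"gripper":{"type":"number"},"force":{"type":"number"}},"required":["commands"]}

```bash
mkdir -p pics; cat > h.py <<'E'
import numpy as np, cv2
from station import observe, capture, close_job
def cap(name,fn):
    c=capture(name); cv2.imwrite('pics/'+fn+'.png',cv2.cvtColor(c['pixels'],cv2.COLOR_RGB2BGR)); np.savez('pics/'+fn+'.npz',**{k:c[k] for k in('pixels','z_map','K','pose')}); return c
def world(c):
    K=c['K'];z=c['z_map'];v,u=np.mgrid[0:480,0:640]
    x=(u-K[0,2])/K[0,0]*z;y=(v-K[1,2])/K[1,1]*z
    P=np.stack([x,-y,-z,np.ones_like(z)],-1)
    W=(P@c['pose'].T)[...,:3].copy(); W[z==0]=np.nan
    return W
E
python3 - <<'E'
from h import *
for n in('top','side','wrist'):
    c=cap(n,n+'0'); print(n,c['K'].round(1).tolist(),c['pose'].round(3).tolist(),[k for k in c])
s=observe();print(s)
E
```

```text
top [[565.9, 0.0, 323.2], [0.0, 565.9, 234.1], [0.0, 0.0, 1.0]] [[-0.061, 0.977, -0.206, 0.304], [-0.998, -0.061, 0.008, -0.07], [-0.005, 0.206, 0.978, 1.173], [0.0, 0.0, 0.0, 1.0]] ['pixels', 'z_map', 'K', 'pose']
side [[438.7, 0.0, 321.6], [0.0, 438.7, 241.5], [0.0, 0.0, 1.0]] [[-0.999, 0.01, -0.043, 0.528], [-0.04, -0.635, 0.772, 0.515], [-0.02, 0.773, 0.635, 0.516], [0.0, 0.0, 0.0, 1.0]] ['pixels', 'z_map', 'K', 'pose']
wrist [[352.2, 0.0, 314.1], [0.0, 352.2, 239.2], [0.0, 0.0, 1.0]] [[0.369, -0.889, -0.273, 0.146], [0.93, 0.352, 0.109, 0.586], [-0.001, -0.294, 0.956, 0.384], [0.0, 0.0, 0.0, 1.0]] ['pixels', 'z_map', 'K', 'pose']
{'t': 0.15, 'joints': array([ 6.51007563e+01,  5.25454982e+00,  7.05652720e+01, -1.29919438e-03,
        1.04266694e+02, -3.24759453e+00]), 'qd': array([-0.01973014, -0.09597051, -0.18678515,  0.00181606,  0.10290245,
       -0.04247158]), 'joint_efforts': array([ 2.17283858e-03, -4.47046173e+01, -4.06908703e+01,  6.98630163e-02,
        2.74557411e-02, -1.11661384e-04]), 'eef_pos': array([0.22129164, 0.55748654, 0.23575997]), 'orientation': array([[-9.29442188e-01,  3.68967261e-01, -6.15805114e-04],
       [ 3.68967770e-01,  9.29441167e-01, -1.37888074e-03],
       [ 6.35927755e-05, -1.50880217e-03, -9.99998860e-01]]), 'contact_force': array([-0.82273963, -0.39694723, -0.64078137]), 'wrist_torque': array([-0.03701096,  0.00221484,  0.0154405 ]), 'grip_width': 1.0026668583722715}
```

View pics/top0.png

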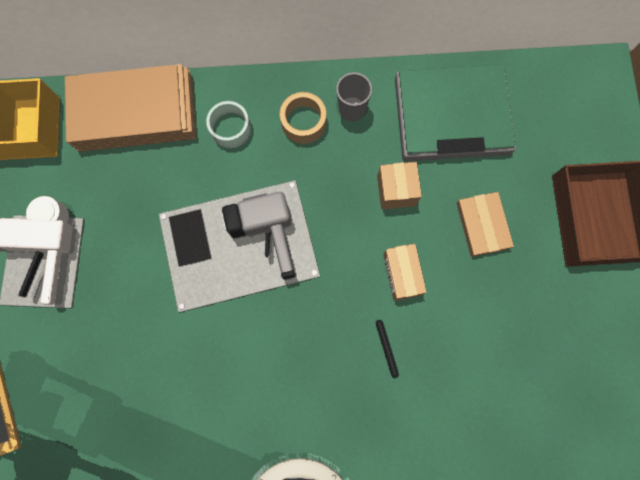

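View pics/side0.png

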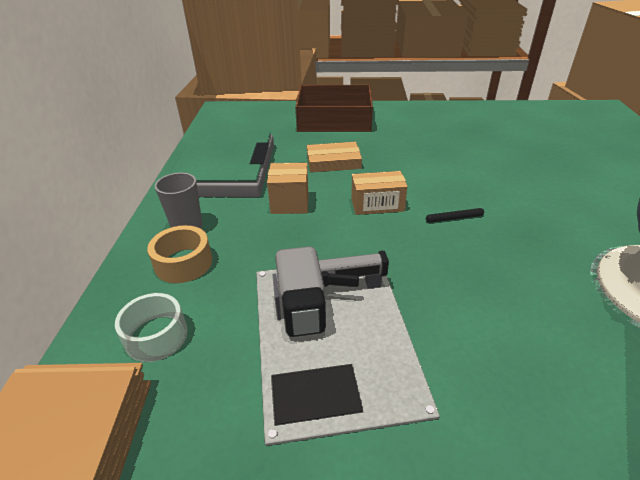

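View pics/wrist0.png

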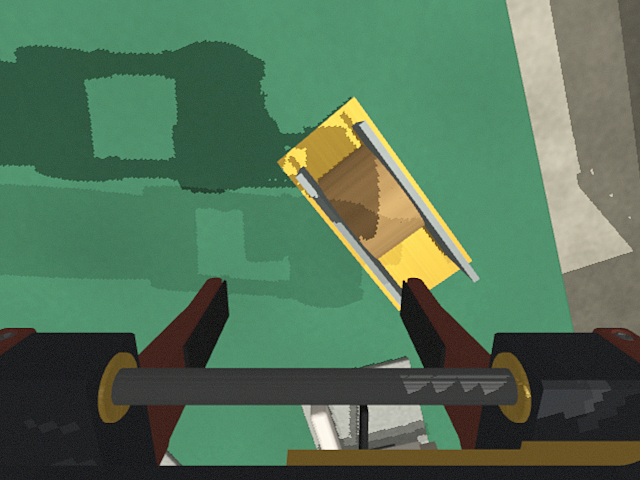

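The top view shows the labelled carton at (405,271), the mat at (190,237), and the scanner head at (262,213) with its grip at (283,250). The side view confirms the barcode on the carton at (380,195).

```bash
cat >> h.py <<'E'
def ray(c,uv,h):
    uv=np.atleast_2d(uv).astype(float);K=c['K'];T=c['pose']
    d=np.stack([(uv[:,0]-K[0,2])/K[0,0],-(uv[:,1]-K[1,2])/K[1,1],-np.ones(len(uv))],1)@T[:3,:3].T
    o=T[:3,3]; return o+d*((h-o[2])/d[:,2])[:,None]
def rect(c,mask,h):
    """min-area rect of the largest blob, projected to plane h (mm): centre,size,long-axis deg"""
    cs,_=cv2.findContours(mask.astype(np.uint8),cv2.RETR_EXTERNAL,cv2.CHAIN_APPROX_NONE)
    k=max(cs,key=cv2.contourArea)[:,0,:]
    P=ray(c,k,h)[:,:2]*1000
    (cx,cy),(w,l),a=cv2.minAreaRect(P.astype(np.float32))
    if w<l: w,l=l,w; a+=90
    return (round(cx,1),round(cy,1)),(round(w,1),round(l,1)),round((a+90)%180-90,2)
def box(m,u0,v0,u1,v1):
    r=np.zeros_like(m);r[v0:v1,u0:u1]=m[v0:v1,u0:u1]
    return cv2.morphologyEx(r.astype(np.uint8),cv2.MORPH_OPEN,np.ones((3,3)))
E
python3 - <<'E'
from h import *
for n,mb,bb,cb in(('top',(165,200,222,275),(150,175,325,315),(375,235,435,310)),('side',(262,358,368,428),(250,255,440,440),(340,160,415,220))):
    c=dict(np.load(f'pics/{n}0.npz'));W=world(c);p=c['pixels'].astype(int);hsv=cv2.cvtColor(c['pixels'],cv2.COLOR_RGB2HSV)
    dark=p.max(2)<60
    print(n,'mat',rect(c,box(dark,*mb),.011))
    print(' board',rect(c,box((hsv[...,1]<60),*bb),.008))
    top=(W[...,2]>.05)&(W[...,2]<.075)
    m=box(top,*cb);print(' carton z',np.nanmedian(W[...,2][m>0]), 'colour top', end='')
    bright=(hsv[...,2]>170)&(hsv[...,0]<30)&(hsv[...,1]>60)
    print(rect(c,box(bright,*cb),.06),'depth',rect(c,m,.06))
    q=W[m>0]; print(' pts',cv2.minAreaRect((q[:,:2]*1000).astype(np.float32)))
c=dict(np.load('pics/top0.npz'))
im=cv2.cvtColor(c['pixels'],cv2.COLOR_RGB2BGR)
a=cv2.resize(im[180:290,160:320],None,fx=5,fy=5,interpolation=cv2.INTER_NEAREST);cv2.imwrite('pics/zt.png',a)
c=dict(np.load('pics/side0.npz'))
im=cv2.cvtColor(c['pixels'],cv2.COLOR_RGB2BGR)
a=cv2.resize(im[235:345,250:400],None,fx=5,fy=5,interpolation=cv2.INTER_NEAREST);cv2.imwrite('pics/zs.png',a)
E
```

```text
top mat ((560.3, 201.5), (105.7, 65.3), 10.59)
 board ((539.4, 100.8), (301.5, 217.7), -79.23)
 carton z 0.059607846002482034 colour top((456.1, -236.9), (101.4, 60.3), 7.57) depth ((455.1, -236.8), (100.9, 61.6), 7.43)
 pts ((455.7200927734375, -237.6361846923828), (101.31080627441406, 61.35292053222656), 7.565766334533691)
side mat ((558.1, 205.0), (108.0, 69.4), 10.78)
 board ((539.5, 90.7), (335.9, 226.5), -81.7)
 carton z 0.05852547117717566 colour top((453.7, -232.3), (100.5, 58.9), 7.48) depth ((454.3, -226.5), (102.6, 71.4), 7.26)
 pts ((454.29376220703125, -235.18653869628906), (99.92124938964844, 64.35673522949219), 7.506424427032471)
```

View pics/zt.png

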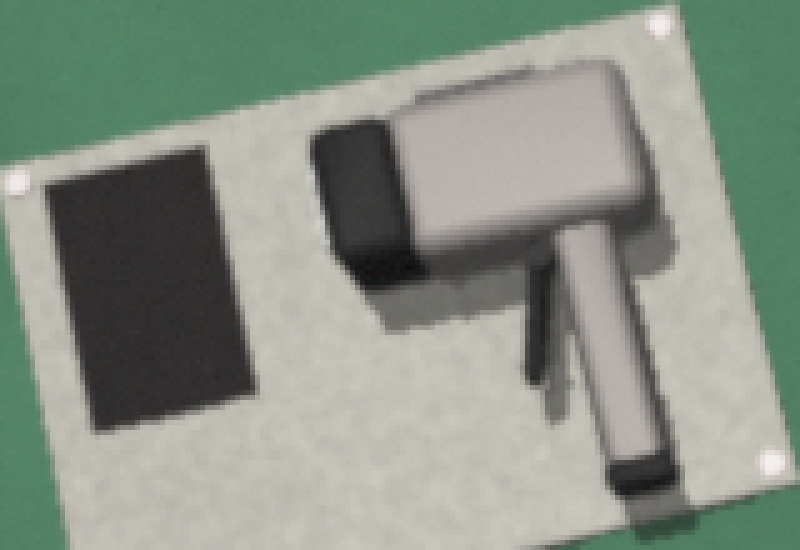

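View pics/zs.png

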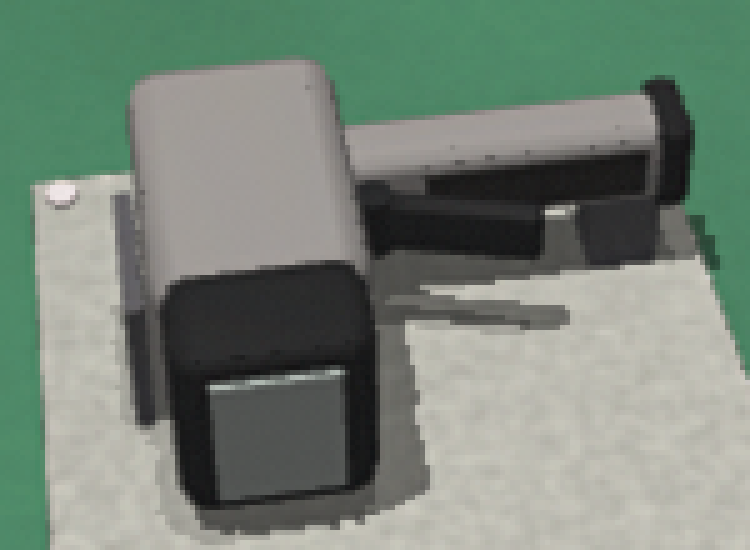

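```bash
cat >> h.py <<'E'
def go(x,y,z,a):
    """print tool-frame shift (cm) and turn (rad) to TCP x,y,z m with tool-y axis at world angle a deg"""
    s=observe();R=s['orientation'];d=R.T@(np.array([x,y,z])-s['eef_pos'])*100
    a0=np.degrees(np.arctan2(R[1,1],R[0,1])); t=-(a-a0+180)%360-180 if False else -((a-a0+180)%360-180)
    print('t',round(s['t'],2),'pos',s['eef_pos'].round(4),'a0',a0.round(2),'shift',d.round(2),'yaw',round(np.radians(t),4),'F',s['contact_force'].round(1),'tilt',R[:,2].round(3),'grip',round(s['grip_width']*87.8,1))
E
python3 -c "
from h import *
go(.35,.10,.22,-10);go(.455,-.235,.16,-82.5)"
```

```text
t 0.15 pos [0.2213 0.5575 0.2358] a0 68.35 shift [-28.84 -37.77   1.63] yaw 1.3674 F [-0.8 -0.4 -0.6] tilt [-0.001 -0.001 -1.   ] grip 88.0
t 0.15 pos [0.2213 0.5575 0.2358] a0 68.35 shift [-50.96 -65.02   7.67] yaw 2.6328 F [-0.8 -0.4 -0.6] tilt [-0.001 -0.001 -1.   ] grip 88.0
```

Request:
step_arm(commands=[[-2.4, -3.1, 0, 0.11], [-4.8, -6.3, 0, 0.23], [-7.2, -9.4, 0, 0.34], [-9.6, -12.6, 0, 0.46], [-12, -15.7, 0, 0.57], [-14.4, -18.9, 0, 0.68], [-16.8, -22, 0, 0.8], [-19.2, -25.2, 0, 0.91], [-21.6, -28.3, 0, 1.03], [-24, -31.5, 0, 1.14], [-26.4, -34.6, 0, 1.25], [-28.8, -37.8, 0, 1.37]], gripper=8.78, force=15)

```text
t: 1.15
eef_pos: [0.3493, 0.0982, 0.2363]
orientation: [[0.181, 0.984, 0.0], [0.984, -0.181, -0.001], [-0.001, 0.0, -1.0]]
contact_force: [1.4, 0.3, 0.3]
grip_width: 1.001
```

```bash
python3 -c "
from h import *
go(.455,-.235,.18,-82.5)"
```

```text
t 1.15 pos [0.3493 0.0982 0.2363] a0 -10.42 shift [-30.85  16.42   5.67] yaw 1.258 F [1.4 0.3 0.3] tilt [ 0.    -0.001 -1.   ] grip 87.9
```

Request:
step_arm(commands=[[-2.8, 1.5, 0.5, 0.115], [-5.6, 3.0, 1.0, 0.23], [-8.4, 4.5, 1.5, 0.345], [-11.2, 6.0, 2.0, 0.46], [-14, 7.5, 2.6, 0.575], [-16.8, 9.0, 3.1, 0.69], [-19.6, 10.4, 3.6, 0.8], [-22.4, 11.9, 4.1, 0.915], [-25.2, 13.4, 4.6, 1.03], [-28, 14.9, 5.1, 1.145], [-30.85, 16.4, 5.7, 1.258], [-30.85, 16.4, 5.7, 1.258]])

```text
t: 2.15
eef_pos: [0.4546, -0.2389, 0.1765]
orientation: [[0.993, 0.121, -0.004], [0.121, -0.993, -0.001], [-0.004, 0.0, -1.0]]
contact_force: [-0.6, -0.1, -0.2]
grip_width: 1.002
```

```bash
python3 - <<'E'
from h import *
c=cap('wrist','w1');W=world(c)
go(.455,-.235,.10,-82.5)
top=(W[...,2]>.05)&(W[...,2]<.07)&(abs(W[...,0]-.455)<.09)&(abs(W[...,1]+.235)<.07)
m=cv2.morphologyEx(top.astype(np.uint8),cv2.MORPH_OPEN,np.ones((3,3)))
print(rect(c,m,.06),np.nanmedian(W[...,2][m>0]))
E
```

```text
t 2.2 pos [ 0.4543 -0.2367  0.1774] a0 -82.7 shift [ 0.12 -0.15  7.74] yaw -0.0035 F [-0.   0.1  0.8] tilt [-0.004  0.001 -1.   ] grip 87.8
((454.4, -239.3), (101.8, 59.7), 7.55) 0.06028202708489527
```

View pics/w1.png

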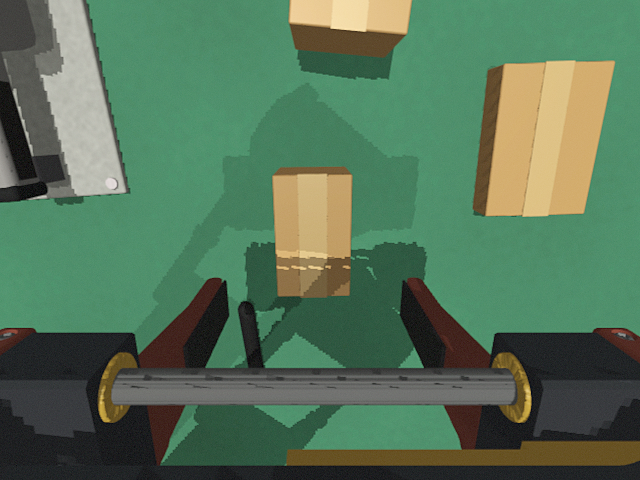

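The wrist view shows the carton at (313,232), centred between the fingers. The top and wrist estimates agree to about 2 mm, so I'll descend.

```bash
python3 -c "
from h import *
go(.4552,-.238,.034,-82.45)"
```

```text
t 2.2 pos [ 0.4543 -0.2367  0.1774] a0 -82.7 shift [ 0.12  0.15 14.34] yaw -0.0044 F [-0.   0.1  0.8] tilt [-0.004  0.001 -1.   ] grip 87.8
```

Request:
step_arm(commands=[[0.1, 0.15, 2, 0], [0.1, 0.15, 4.5, 0], [0.1, 0.15, 7, 0], [0.1, 0.15, 9.5, 0], [0.1, 0.15, 11.5, 0], [0.1, 0.15, 13, 0], [0.1, 0.15, 14, 0], [0.1, 0.15, 14.3, 0], [0.1, 0.15, 14.3, 0]])

```text
t: 2.95
eef_pos: [0.4548, -0.2373, 0.0342]
orientation: [[0.992, 0.128, -0.004], [0.128, -0.992, 0.001], [-0.004, -0.002, -1.0]]
contact_force: [0.2, 0.6, 0.6]
grip_width: 1.001
```

Request:
step_arm(commands=[[0, 0, 0, 0], [0, 0, 0, 0], [0, 0, 0, 0], [0, 0, 0, 0], [0, 0, 0, 0], [0, 0, 0, 0]], gripper=5.0, force=15)

```text
t: 3.45
eef_pos: [0.4551, -0.2376, 0.0349]
orientation: [[0.992, 0.128, -0.003], [0.128, -0.992, 0.0], [-0.003, -0.001, -1.0]]
contact_force: [-0.0, 0.5, 3.3]
grip_width: 0.682
```

```bash
python3 -c "
from h import *
go(.4552,-.238,.034,-82.45)"
```

```text
t 3.45 pos [ 0.4551 -0.2376  0.0349] a0 -82.63 shift [0.   0.04 0.09] yaw -0.0032 F [-0.   0.5  3.3] tilt [-0.003  0.    -1.   ] grip 59.9
```

Gripped at 59.9 mm. Next I'll lift, then carry.

Request:
step_arm(commands=[[0, 0, -1, 0], [0, 0, -3, 0], [0, 0, -5.5, 0], [0, 0, -8, 0], [0, 0, -10.5, 0], [0, 0, -13, 0], [0, 0, -14.5, 0], [0, 0, -15, 0], [0, 0, -15, 0]])

```text
t: 4.2
eef_pos: [0.4561, -0.238, 0.1868]
orientation: [[0.992, 0.128, -0.001], [0.128, -0.992, -0.001], [-0.001, 0.001, -1.0]]
contact_force: [-0.6, -0.1, -2.0]
grip_width: 0.682
```

```bash
python3 - <<'E'
from h import *
go(.560,.202,.185,-79.2)
c=cap('top','t2');W=world(c)
z=W[...,2];print('carton z?')
E
```

```text
t 4.2 pos [ 0.4561 -0.238   0.1868] a0 -82.64 shift [ 15.95 -42.3    0.13] yaw -0.06 F [-0.6 -0.1 -2. ] tilt [-0.001 -0.001 -1.   ] grip 59.9
carton z?
```

View pics/t2.png

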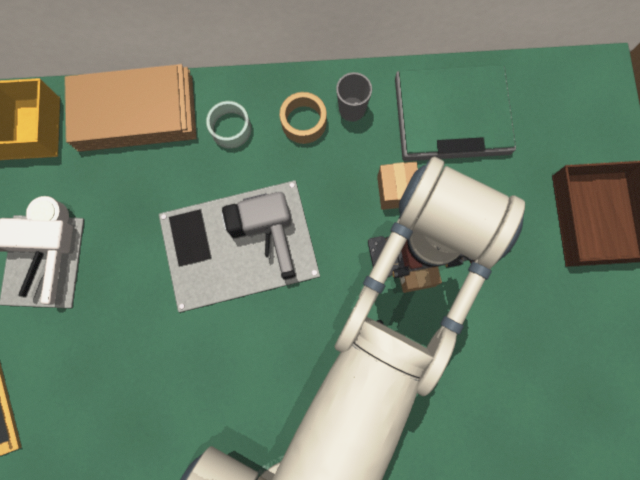

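The top view shows the carton lifted clear of the table, with part of it visible at (420,278) under the gripper. Carry it over.

Request:
step_arm(commands=[[0.7, -1.8, 0, -0.005], [2, -5.3, 0, -0.01], [3.4, -9, 0, -0.015], [4.8, -12.7, 0, -0.02], [6.2, -16.4, 0, -0.025], [7.6, -20.1, 0, -0.03], [9, -23.8, 0, -0.035], [10.4, -27.5, 0, -0.04], [11.8, -31.2, 0, -0.05], [13.2, -34.9, 0, -0.06], [14.4, -38.2, 0, -0.06], [15.3, -40.5, 0, -0.06]])

```text
t: 5.25
eef_pos: [0.5545, 0.1867, 0.182]
orientation: [[0.982, 0.19, -0.007], [0.19, -0.982, 0.0], [-0.007, -0.001, -1.0]]
contact_force: [0.9, -0.1, -1.7]
grip_width: 0.687
```

Request:
step_arm(commands=[[0.6, -1.5, 0, 0], [0.6, -1.6, 0, 0], [0.6, -1.6, 0, 0]])

```text
t: 5.5
eef_pos: [0.5564, 0.204, 0.1793]
orientation: [[0.981, 0.191, -0.011], [0.191, -0.981, -0.001], [-0.011, -0.001, -1.0]]
contact_force: [0.1, 0.6, -1.3]
grip_width: 0.678
```

```bash
python3 - <<'E'
from h import *
c=cap('wrist','w3');c=cap('side','s3')
go(.560,.202,.048,-79.2)
E
```

```text
t 5.6 pos [0.5569 0.2026 0.1807] a0 -79.09 shift [ 0.41  0.12 13.26] yaw 0.0019 F [ 0.4 -0.5 -0.9] tilt [-0.009 -0.001 -1.   ] grip 59.9
```

View pics/w3.png

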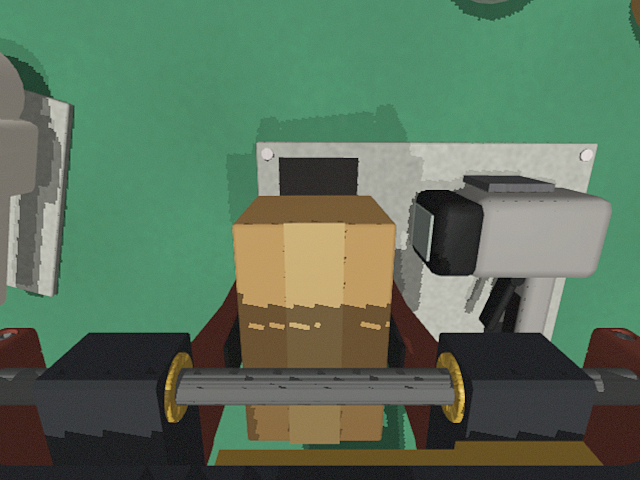

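View pics/s3.png

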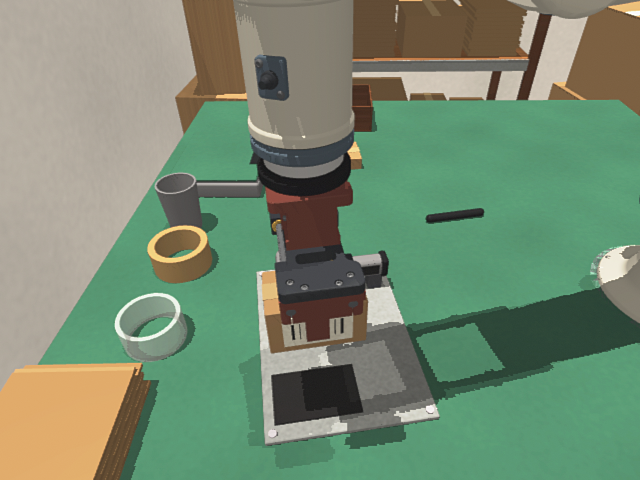

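```bash
python3 - <<'E'
from h import *
c=dict(np.load('pics/w3.npz'))
dark=c['pixels'].max(2)<60
m=box(dark,262,145,375,192)
cs,_=cv2.findContours(m,cv2.RETR_EXTERNAL,cv2.CHAIN_APPROX_NONE);k=max(cs,key=cv2.contourArea)[:,0,:]
print(cv2.boundingRect(k))
P=ray(c,k,.011)
th=np.radians(10.77);ex=np.array([np.cos(th),np.sin(th)]);ey=np.array([-ex[1],ex[0]])
x=P[:,:2]@ex*1000;y=P[:,:2]@ey*1000
xm=x.max();ym=(y.max()+y.min())/2
print('x far',xm,'y',y.min(),y.max()); C=ex*(xm-55)+ey*ym;print('mat centre est',C)
up=P[(x>xm-3)];print('far edge ang',np.degrees(np.arctan2(*np.polyfit(up[:,1],up[:,0],1)[:1],1)))
for C2 in((560.3,201.5),(558.1,205)):print(np.dot(C2,ex),np.dot(C2,ey))
print(np.dot(observe()['eef_pos'][:2]*1000,ex),np.dot(observe()['eef_pos'][:2]*1000,ey))
E
```

```text
(279, 158, 79, 34)
x far 641.3253044627074 y 57.70015979399327 126.89672264047044
mat centre est [558.74978878 200.23745515]
far edge ang -11.047527990531147
588.0841369924375 93.24906336183741
586.5769238651204 97.09851898423949
584.9683866866704 94.94676497365222
```

```bash
python3 -c "
from h import *
go(.5594,.2003,.050,-79.23)"
```

```text
t 5.6 pos [0.5569 0.2026 0.1807] a0 -79.09 shift [ 0.32  0.28 13.07] yaw 0.0024 F [ 0.4 -0.5 -0.9] tilt [-0.009 -0.001 -1.   ] grip 59.9
```

Request:
step_arm(commands=[[0.3, 0.28, 1.5, 0], [0.3, 0.28, 4, 0], [0.3, 0.28, 6.5, 0], [0.3, 0.28, 9, 0], [0.3, 0.28, 11, 0], [0.3, 0.28, 12.3, 0], [0.3, 0.28, 12.9, 0], [0.3, 0.28, 12.9, 0], [0.3, 0.28, 12.9, 0]])

```text
t: 6.35
eef_pos: [0.5597, 0.1999, 0.0527]
orientation: [[0.982, 0.189, -0.008], [0.189, -0.982, -0.001], [-0.008, -0.001, -1.0]]
contact_force: [0.4, 0.1, 0.0]
grip_width: 0.681
```

```bash
python3 -c "
from h import *
go(.5594,.2003,.0460,-79.23)"
```

```text
t 6.35 pos [0.5597 0.1999 0.0527] a0 -79.13 shift [-0.02 -0.05  0.67] yaw 0.0017 F [0.4 0.1 0. ] tilt [-0.008 -0.001 -1.   ] grip 59.8
```

Request:
step_arm(commands=[[0, 0, 0.2, 0], [0, 0, 0.4, 0], [0, 0, 0.55, 0], [0, 0, 0.65, 0], [0, 0, 0.65, 0]])

```text
t: 6.77
eef_pos: [0.5596, 0.1999, 0.0461]
orientation: [[0.982, 0.189, -0.008], [0.189, -0.982, -0.001], [-0.008, -0.001, -1.0]]
contact_force: [0.7, 0.5, -1.7]
grip_width: 0.684
```

```bash
python3 -c "
from h import *
go(.5594,.2003,.0460,-79.23)
c=cap('top','t4')
c=cap('side','s4')"
```

```text
t 6.77 pos [0.5596 0.1999 0.0461] a0 -79.13 shift [-0.02 -0.04  0.01] yaw 0.0018 F [ 0.7  0.5 -1.7] tilt [-0.008 -0.001 -1.   ] grip 60.1
```

View pics/s4.png

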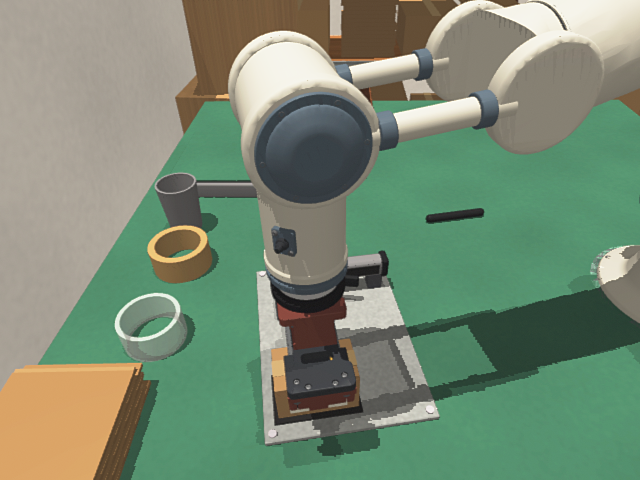

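The side view shows the carton over the mat at (315,390). The force is still just its weight, so I'll ease down to contact.

Request:
step_arm(commands=[[0, 0, 0.05, 0], [0, 0, 0.1, 0], [0, 0, 0.15, 0], [0, 0, 0.15, 0]])

```text
t: 7.2
eef_pos: [0.5597, 0.2, 0.0461]
orientation: [[0.982, 0.189, -0.007], [0.189, -0.982, -0.001], [-0.007, -0.001, -1.0]]
contact_force: [-3.8, -1.1, 5.6]
grip_width: 0.682
```

Contact: 5.6 N up. Releasing.

Request:
step_arm(commands=[[0, 0, 0, 0], [0, 0, 0, 0], [0, 0, 0, 0], [0, 0, 0, 0], [0, 0, 0, 0]], gripper=8.5)

```text
t: 7.62
eef_pos: [0.5597, 0.2, 0.0459]
orientation: [[0.982, 0.189, -0.007], [0.189, -0.982, -0.001], [-0.007, -0.001, -1.0]]
contact_force: [-0.3, 0.2, 0.6]
grip_width: 0.966
```

Request:
step_arm(commands=[[0, 0, -0.5, 0], [0, 0, -2, 0], [0, 0, -4.5, 0], [0, 0, -7.5, 0], [0, 0, -11, 0], [0, 0, -13, 0], [0, 0, -14, 0], [0, 0, -14, 0]])

```text
t: 8.28
eef_pos: [0.5618, 0.2004, 0.1893]
orientation: [[0.982, 0.189, -0.002], [0.189, -0.982, 0.001], [-0.002, -0.001, -1.0]]
contact_force: [0.5, -0.3, 0.3]
grip_width: 0.969
```

```bash
python3 - <<'E'
from h import *
go(.5594,.2003,.0460,-79.23)
c=cap('wrist','w5'); cap('side','s5')
E
```

```text
t 8.28 pos [0.5618 0.2004 0.1893] a0 -79.12 shift [-0.21 -0.02 14.33] yaw 0.0019 F [ 0.5 -0.3  0.3] tilt [-0.002  0.001 -1.   ] grip 85.1
```

View pics/w5.png

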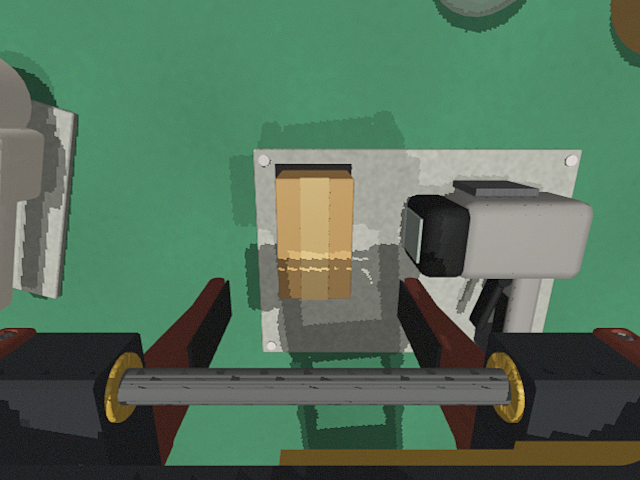

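View pics/s5.png

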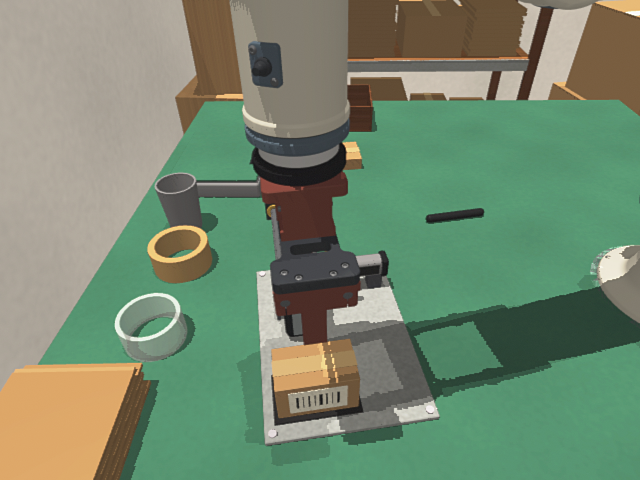

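Both views show the carton upright on the mat with the label parallel to its edge: wrist (315,235), side (315,385). Now to measure its centring within each view.

```bash
python3 - <<'E'
from h import *
th=np.radians(10.77);ex=np.array([np.cos(th),np.sin(th)]);ey=np.array([-ex[1],ex[0]])
for n,cb,mb in(('w5',(262,160,365,305),(270,160,356,185)),('s5',(262,335,372,420),None)):
    c=dict(np.load(f'pics/{n}.npz'));W=world(c);z=W[...,2]
    m=box((z>.062)&(z<.08),*cb); r=rect(c,m,.071); print(n,r,'z',np.nanmedian(z[m>0]),'st',np.dot(r[0],ex).round(1),np.dot(r[0],ey).round(1))
    dark=(c['pixels'].max(2)<60)&(z<.03)
    if n=='w5':
        k=box(dark,*mb);v,u=np.nonzero(k);P=ray(c,np.c_[u,v],.011)[:,:2]*1000
        x=P@ex;y=P@ey;print(' mat far x',x.max()-55,'y',np.percentile(y,[.5,99.5]),(y.max()+y.min())/2)
    else:
        k=box(dark,265,345,372,430);v,u=np.nonzero(k);P=ray(c,np.c_[u,v],.011)[:,:2]*1000
        x=P@ex;y=P@ey;print(' mat',x.min(),x.max(),(x.min()+x.max())/2,'y',y.min(),y.max(), 'ctr from far edge',y.max()-35)
E
```

```text
w5 ((559.2, 198.6), (101.1, 59.7), 10.94) z 0.07126929917090902 st 586.5 90.6
 mat far x 586.3086760944993 y [ 58.45645041 126.56411149] 92.6234963289822
s5 ((557.9, 205.5), (100.8, 64.5), 10.83) z 0.07027720542339688 st 586.5 97.6
 mat 532.216110166042 640.5150784018249 586.3655942839334 y 109.94020580956733 132.2939336881824 ctr from far edge 97.29393368818239
```

Carton is centred to about 1–2 mm, yaw within 0.2°. Now to locate the grip, trigger and head in the station frame from the first top view, corrected relative to the mat, and in the current wrist view.

```bash
python3 - <<'E'
from h import *
th=np.radians(10.77);ex=np.array([np.cos(th),np.sin(th)]);ey=np.array([-ex[1],ex[0]])
for n,(sx,sy) in(('top0',(588.1,93.2)),('w5',(586.3,92.6)),('side0',(586.5,97.2))):
    c=dict(np.load(f'pics/{n}.npz'));W=world(c)*1000;z=W[...,2]
    X=W[...,:2]@ex-sx;Y=W[...,:2]@ey-sy
    print(n)
    for x0 in range(-110,40,10):
        o=[]
        for zl,zh in((40,62),(62,90)):
            m=(X>x0)&(X<x0+10)&(Y>-200)&(Y<-60)&(z>zl)&(z<zh)
            if m.sum()>3:o.append((zl,int(m.sum()),np.percentile(Y[m],[1,99]).round(1).tolist(),np.median(z[m]).round(1)))
        print(x0,o)
    m=(Y>-150)&(Y<-70)&(z>70)&(z<90);print('head x',np.percentile(X[m],[.5,99.5]) if m.any() else None)
    m=(Y>-200)&(Y<-60)&(z>35)&(X<30)&(X>-140);print('grip end x',np.percentile(X[m],.5))
E
```

```text
top0
-110 [(40, 20, [-195.8, -170.7], np.float64(61.1)), (62, 42, [-193.2, -173.6], np.float64(64.9))]
-100 [(40, 22, [-195.9, -170.6], np.float64(60.2)), (62, 46, [-193.8, -172.8], np.float64(64.3))]
-90 [(40, 37, [-195.8, -148.0], np.float64(58.4)), (62, 48, [-194.4, -148.9], np.float64(64.9))]
-80 [(40, 44, [-195.7, -149.8], np.float64(59.4)), (62, 41, [-193.8, -160.9], np.float64(64.6))]
-70 [(40, 47, [-195.7, -152.0], np.float64(59.6)), (62, 46, [-193.9, -172.5], np.float64(64.8))]
-60 [(40, 34, [-195.5, -154.7], np.float64(58.6)), (62, 46, [-193.8, -160.7], np.float64(63.9))]
-50 [(40, 35, [-194.9, -159.0], np.float64(58.7)), (62, 48, [-194.5, -161.6], np.float64(64.7))]
-40 [(40, 85, [-199.1, -121.4], np.float64(55.5)), (62, 142, [-198.7, -120.8], np.float64(68.2))]
-30 [(40, 40, [-117.6, -88.4], np.float64(53.3)), (62, 329, [-198.9, -88.1], np.float64(78.5))]
-20 [(62, 282, [-198.6, -85.2], np.float64(80.2))]
-10 [(62, 286, [-199.0, -84.8], np.float64(80.4))]
0 [(62, 280, [-198.6, -84.2], np.float64(80.7))]
10 [(62, 278, [-199.0, -84.9], np.float64(80.3))]
20 [(62, 231, [-198
[... 2404 characters left out ...]
 np.float64(51.5)), (62, 364, [-198.2, -87.2], np.float64(77.7))]
-20 [(40, 72, [-87.6, -83.7], np.float64(51.3)), (62, 454, [-198.4, -84.1], np.float64(79.0))]
-10 [(40, 75, [-86.3, -83.5], np.float64(51.8)), (62, 460, [-197.9, -83.7], np.float64(79.1))]
0 [(40, 79, [-86.0, -83.1], np.float64(51.3)), (62, 462, [-198.3, -84.1], np.float64(79.2))]
10 [(40, 77, [-87.2, -82.7], np.float64(50.9)), (62, 466, [-198.9, -83.9], np.float64(79.1))]
20 [(40, 78, [-94.1, -85.6], np.float64(50.9)), (62, 442, [-198.3, -86.2], np.float64(78.4))]
30 [(40, 143, [-179.5, -118.7], np.float64(56.5)), (62, 101, [-197.3, -119.4], np.float64(73.0))]
head x [-29.66612608  32.16208387]
grip end x -136.61421830519637
```

Geometry matches the spec: window −83.3, grip −195.5 to −171, trigger face about −150.5 at x≈−75, and head side about −32. So squeeze_point is at (−74, −181.3) from the mat centre, about world (0.521, 0.009).

```bash
python3 -c "
from h import *
go(.5206,.0086,.150,-79.23)"
```

```text
t 8.38 pos [0.5605 0.2    0.1847] a0 -79.12 shift [-7.5  18.05  3.52] yaw 0.0019 F [-0.5  0.   0.5] tilt [-0.009 -0.001 -1.   ] grip 85.2
```

Request:
step_arm(commands=[[-0.6, 1.5, 0, 0], [-2, 4.7, 0, 0], [-3.4, 8, 0.5, 0], [-4.8, 11.4, 1, 0], [-6, 14.3, 2, 0], [-7, 16.6, 3, 0], [-7.4, 17.7, 3.3, 0], [-7.5, 18, 3.5, 0], [-7.5, 18, 3.5, 0], [-7.5, 18, 3.5, 0]], gripper=8.0)

```text
t: 9.22
eef_pos: [0.5206, 0.0098, 0.15]
orientation: [[0.982, 0.189, -0.009], [0.189, -0.982, -0.0], [-0.009, -0.001, -1.0]]
contact_force: [0.6, -0.1, 0.3]
grip_width: 0.911
```

```bash
python3 - <<'E'
from h import *
c=cap('wrist','w6');t=cap('top','t6')
go(.5206,.0086,.045,-79.23)
th=np.radians(10.77);ex=np.array([np.cos(th),np.sin(th)]);ey=np.array([-ex[1],ex[0]])
W=world(c)*1000;z=W[...,2];X=W[...,:2]@ex;Y=W[...,:2]@ey
p=observe()['eef_pos'][:2]*1000;print('tcp st',p@ex,p@ey)
for x0 in range(480,580,10):
    for zl,zh in((40,61),(62,68)):
        m=(X>x0)&(X<x0+10)&(Y>-110)&(Y<-40)&(z>zl)&(z<zh)
        if m.sum()>5: print(x0,zl,np.percentile(Y[m],[1,99]).round(1),m.sum())
W=world(t)*1000;z=W[...,2];cb=(150,190,225,290)
m=box((z>62)&(z<80),*cb);print('top carton',rect(t,m,.071), 'mat was (560.3,201.5)')
E
```

```text
t 9.32 pos [0.5209 0.0102 0.1506] a0 -79.03 shift [ 0.02  0.16 10.56] yaw 0.0035 F [ 0.6 -0.3 -0.1] tilt [-0.008 -0.001 -1.   ] grip 79.7
tcp st 513.6652741039568 -87.27933873311025
480 40 [-103.5  -78.9] 44
480 62 [-101.8  -80.6] 377
490 40 [-103.3  -59.2] 55
490 62 [-101.6  -80.6] 380
500 40 [-103.8  -55. ] 198
500 62 [-101.4  -80.7] 393
510 40 [-103.6  -57.6] 200
510 62 [-101.2  -80.8] 408
520 40 [-103.4  -60.3] 214
520 62 [-101.7  -80.9] 423
530 40 [-103.4  -63.3] 192
530 62 [-101.5  -80.2] 447
540 40 [-103.   -66.1] 144
540 62 [-101.4  -72.9] 467
550 40 [-102.8  -66.9] 33
550 62 [-101.2  -72.3] 169
top carton ((559.1, 198.4), (102.7, 61.5), 10.98) mat was (560.3,201.5)
```

View pics/w6.png

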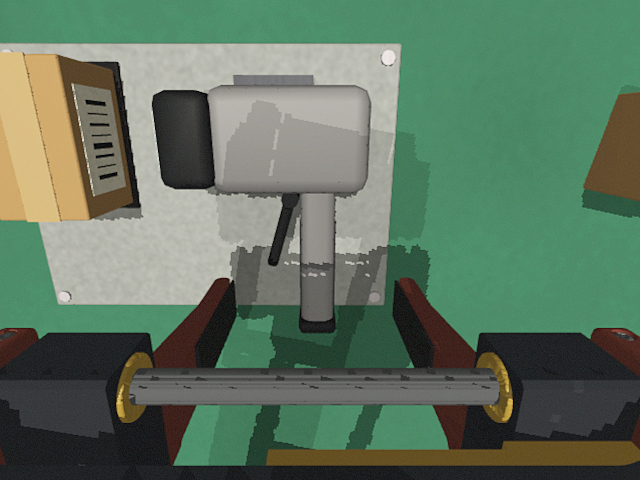

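The wrist view shows the grip (318,250) and trigger (283,230) between the open fingers, with the carton and its label facing the window at left. All views put the carton within 1–3 mm of the mat centre. Descending over the grip.

Request:
step_arm(commands=[[0, 0.2, 1, 0.003], [0, 0.2, 3, 0.003], [0, 0.2, 5, 0.003], [0, 0.2, 7, 0.003], [0, 0.2, 8.7, 0.003], [0, 0.2, 9.8, 0.003], [0, 0.2, 10.4, 0.003], [0, 0.2, 10.5, 0.003], [0, 0.2, 10.5, 0.003]])

```text
t: 10.07
eef_pos: [0.5207, 0.0085, 0.0458]
orientation: [[0.982, 0.188, -0.008], [0.188, -0.982, -0.001], [-0.008, -0.001, -1.0]]
contact_force: [-0.2, 0.6, -0.1]
grip_width: 0.911
```

```bash
python3 -c "
from h import *
go(.5206,.0082,.045,-79.23)
cap('wrist','w7')"
```

```text
t 10.07 pos [0.5207 0.0085 0.0458] a0 -79.18 shift [-0.01  0.02  0.08] yaw 0.0009 F [-0.2  0.6 -0.1] tilt [-0.008 -0.001 -1.   ] grip 80.0
```

View pics/w7.png

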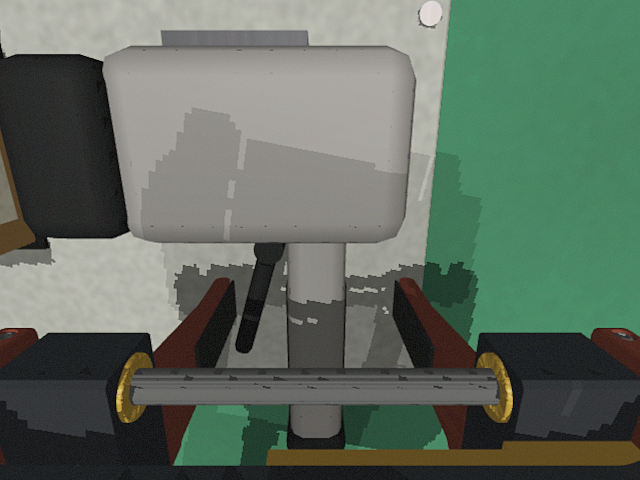

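The trigger tip at (245,350) and grip at (316,340) sit between the fingers, free of contact. Squeezing.

Request:
step_arm(commands=[[0, 0, 0, 0], [0, 0, 0, 0], [0, 0, 0, 0], [0, 0, 0, 0], [0, 0, 0, 0], [0, 0, 0, 0], [0, 0, 0, 0]], gripper=3.5, force=25)

```text
t: 10.7
eef_pos: [0.5197, 0.0116, 0.0467]
orientation: [[0.982, 0.189, -0.01], [0.189, -0.982, 0.006], [-0.009, -0.008, -1.0]]
contact_force: [-7.5, 17.5, 4.8]
grip_width: 0.426
```

```bash
python3 -c "
from h import *
go(.5206,.0082,.045,-79.23)
cap('wrist','w8')"
```

```text
t 10.7 pos [0.5197 0.0116 0.0467] a0 -79.1 shift [0.03 0.36 0.17] yaw 0.0022 F [-7.5 17.5  4.8] tilt [-0.01   0.006 -1.   ] grip 37.4
```

View pics/w8.png

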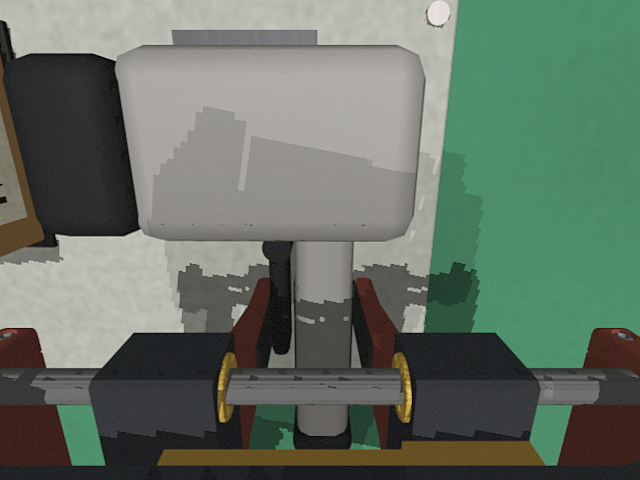

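The wrist view shows the trigger (282,310) parallel to the grip with a small gap, so it is home. The 19 N reaction exceeds the 11 N it needs. Hold, then release.

Request:
step_arm(commands=[[0, 0, 0, 0], [0, 0, 0, 0], [0, 0, 0, 0], [0, 0, 0, 0], [0, 0, 0, 0], [0, 0, 0, 0], [0, 0, 0, 0], [0, 0, 0, 0], [0, 0, 0, 0], [0, 0, 0, 0], [0, 0, 0, 0]])

```text
t: 11.67
eef_pos: [0.5194, 0.0131, 0.0468]
orientation: [[0.982, 0.19, -0.011], [0.19, -0.982, 0.009], [-0.009, -0.011, -1.0]]
contact_force: [-2.0, 5.4, 0.7]
grip_width: 0.4
```

Request:
step_arm(commands=[[0, 0, 0, 0], [0, 0, 0, 0], [0, 0, 0, 0], [0, 0, 0, 0], [0, 0, 0, 0], [0, 0, 0, 0], [0, 0, 0, 0]], gripper=8.0)

```text
t: 12.25
eef_pos: [0.5194, 0.0124, 0.0468]
orientation: [[0.982, 0.189, -0.011], [0.189, -0.982, 0.008], [-0.009, -0.01, -1.0]]
contact_force: [-0.2, -0.2, 0.6]
grip_width: 0.882
```

```bash
python3 -c "
from h import *
go(.5206,.0082,.045,-79.23)
cap('wrist','w9')"
```

```text
t 12.25 pos [0.5194 0.0124 0.0468] a0 -79.09 shift [0.04 0.44 0.18] yaw 0.0025 F [-0.2 -0.2  0.6] tilt [-0.011  0.008 -1.   ] grip 77.5
```

View pics/w9.png

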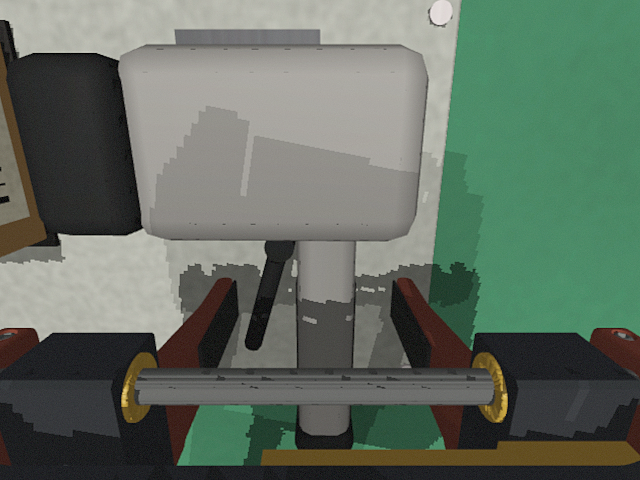

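The trigger has sprung back out: its tip is at (252,345), splayed as before. During the hold the opening settled at 35.1 mm, which is the 21+14 mm between trigger-home face and grip back, so it stayed home. Retreat upward and check.

Request:
step_arm(commands=[[0, 0, -1, 0], [0, 0, -3.5, 0], [0, 0, -7, 0], [0, 0, -11, 0], [0, 0, -14, 0], [0, 0, -16, 0], [0, 0, -16, 0]])

```text
t: 12.88
eef_pos: [0.5228, 0.0109, 0.2138]
orientation: [[0.982, 0.189, -0.001], [0.189, -0.982, 0.007], [0.001, -0.007, -1.0]]
contact_force: [0.5, 0.1, 1.5]
grip_width: 0.912
```

Request:
step_arm(commands=[[-2, 3, 0, 0], [-4, 6, 0, 0], [-6, 10, 0, 0], [-8, 14, 0, 0], [-9, 18, 0, 0], [-10, 20, 0, 0], [-10, 20, 0, 0], [-10, 20, 0, 0]])

```text
t: 13.55
eef_pos: [0.4616, -0.2054, 0.2113]
orientation: [[0.983, 0.186, -0.002], [0.186, -0.983, 0.008], [-0.001, -0.009, -1.0]]
contact_force: [0.0, -0.1, 0.3]
grip_width: 0.915
```

```bash
python3 - <<'E'
from h import *
go(.5206,.0082,.045,-79.23)
th=np.radians(10.77);ex=np.array([np.cos(th),np.sin(th)]);ey=np.array([-ex[1],ex[0]])
t=cap('top','t10');s=cap('side','s10')
for c,cb,old in((t,(150,190,225,290),(560.3,201.5)),(s,(262,335,372,420),(558.1,205))):
    W=world(c)*1000;z=W[...,2];m=box((z>66)&(z<80),*cb)
    hsv=cv2.cvtColor(c['pixels'],cv2.COLOR_RGB2HSV);b=(hsv[...,2]>170)&(hsv[...,0]<30)&(hsv[...,1]>60)
    for k in(m,box(b,*cb)):
        r=rect(c,k,.071);d=np.array(r[0])-old;print(r,'rel mat st',d@ex,d@ey)
    o=np.array(old)
    X=(W[...,:2]-o)@ex;Y=(W[...,:2]-o)@ey
    m=(X>-90)&(X<-75)&(Y>-165)&(Y<-120)&(z>40)&(z<62);print('trigger Y',np.percentile(Y[m],99))
E
```

```text
t 13.55 pos [ 0.4616 -0.2054  0.2113] a0 -79.29 shift [  9.78 -19.75  16.8 ] yaw -0.0011 F [ 0.  -0.1  0.3] tilt [-0.002  0.008 -1.   ] grip 80.4
((559.6, 198.9), (101.6, 60.7), 10.98) rel mat st -1.1735237678470753 -2.423394719458198
((560.8, 200.2), (101.7, 59.6), 10.98) rel mat st 0.2482655604725161 -1.3705342795724946
trigger Y -147.83135476346365
((558.1, 204.4), (100.8, 62.2), 10.75) rel mat st -0.11212017871297875 -0.5894311372207638
((558.2, 202.8), (101.1, 59.7), 10.88) rel mat st -0.3128687990774399 -2.1799341995949773
trigger Y -147.2378209982743
```

View pics/t10.png

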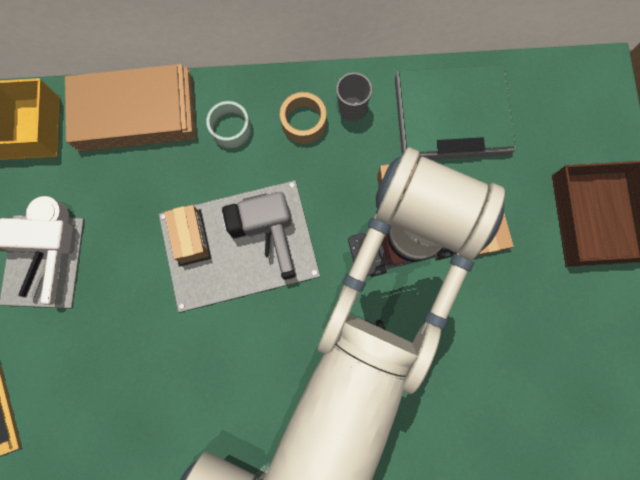

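View pics/s10.png

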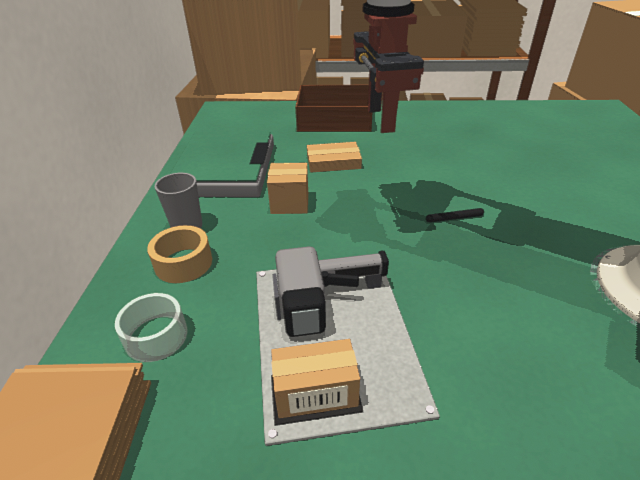

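The carton stands on the mat (top view (186,232), side view (315,380)), about 1–2 mm from centre and square to about 0.2°. The trigger is back at rest and the arm is clear. Handing in.

```bash
python3 -c "
from station import close_job
print(close_job())"
```

```text
the job is handed in; nothing more can be done
None
```

The carton is on the mat with a labelled long side facing the scanner's window, and the trigger has been squeezed home, held and released. I handed the job in with the clock at about 13.6 s.

- **Carton:** I lowered it until the wrist read 5.6 N, then opened the jaws. The last checks put it upright, about 1–2 mm from the mat centre towards the scanner and square to about 0.2°. Readings ranged from 0.6 to 2.4 mm, and the cameras' absolute positions differed by up to 5 mm, so I judged centring within each view.
- **Trigger:** I held it in for about 1.0–1.3 s. At first it pushed back with 19 N, and the wrist picture showed it parallel to the grip.
- **Disagreement:** By the end of the hold the force had dropped to about 5 N and the arm had drifted about 5 mm. The opening then read 35.1 mm, which matches the trigger clamped home against the back of the grip, so I took it as still home. I did not take a picture at that moment.
- **After release:** The trigger sprang back to its rest position in the top, side and wrist views. The arm finished raised and touching nothing.

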